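# Bring a test eye before the measuring head

### The job

Stand the loose test eye with the long thin barrel upright in the carousel's empty nest, set down gently with its barrel pointing outwards. Only then turn the carousel until that nest faces the measuring window and rests in its click position, with the eye still seated. Do not bump the measuring head, and leave the other loose things where they are.

Things in the scene. Friction and masses are not known exactly. Their poses are not given: they have to be found in the camera images.
- eye_long: the test eye to be loaded, the one loose eye with a LONG THIN aluminium barrel (24 mm diameter, 22 mm long, its axis 30 mm above the underside) on one end: housing 44 long (x) x 36 wide (y) x 50 high (z) mm, black, 0.12 kg or so; origin under the middle of the housing, +x points out through the lens side; stands upright on the table
- eye_lens (a point): centre of the tip of the long barrel, 44 mm ahead (+x) of the eye's origin and 30 mm up
- eye_short: another loose test eye, not wanted: same housing with a short wide barrel (32 mm diameter, 7 mm long); housing 44 long (x) x 36 wide (y) x 50 high (z) mm, black, 0.12 kg or so; origin under the middle of the housing, +x points out through the lens side; 
- eye_flat: another loose test eye, not wanted: same housing with a flat square plate (26 mm, 4 mm thick) in place of a barrel; housing 44 long (x) x 36 wide (y) x 50 high (z) mm, black, 0.12 kg or so; origin under the middle of the housing, +x points out through the lens side; 
- carousel (a joint): angle of the white round carousel (280 mm diameter, upper face 45 mm above the table), rad, growing anticlockwise seen from above. Four sprung detents (clicks) at -1.047, 0, 1.047 and 2.094. At 0 the empty nest faces the measuring window.
- axis (a point): point on the carousel's axis at the height of its upper face; its x axis points to the measuring window. Round it a hub 32 mm wide, 8 mm high. Three eyes (50 mm high) are bolted to the carousel 95 mm from the axis, at +60, -60 and -120 degrees from the nest seen from above
- nest (a point): the empty nest on the carousel: floor centre of a rectangular pocket 52 mm (radial, x) by 45 mm (y), whose floor is the carousel's upper face, inside a rim 4 mm thick and 8 mm high; 95 mm from the axis; x points radially outwards, which is where the lens must look
- post (a point): the upright steel finger post for turning the carousel: 16 mm diameter, 50 mm high above the carousel's face, 108 mm from the axis, 150 degrees anticlockwise of the nest; the point is on its axis, 34 mm above the carousel's face
- window (a point): centre of the measuring window, tip of the black nozzle (42 mm diameter) of the white measuring head, 155 mm from the carousel's axis and 75 mm above the table
- head: the fixed white measuring head with a black top, 195 deep (x) x 184 wide (y) x 233 mm high, standing beside the carousel; this frame lies on the carousel's axis at table height with +x towards the head, whose front face is at x = 170 mm and back at x = 385 mm
- dropper: bystander: small white eye-drop bottle, 24 mm diameter, 58 mm high, origin under its centre
- spray: bystander: clear bottle with white cap, 60 mm diameter, 160 mm high, origin under its centre
- mug: bystander: white mug, 76 mm diameter, 90 mm high, handle to +y, origin under its centre
- remote: bystander: black remote control, 45 x 150 x 20 mm, origin under its centre
- mouse: bystander: black computer mouse, 100 x 58 x 32 mm, origin under its centre
- case: bystander: grey spectacle case, 62 x 155 x 40 mm, origin under its centre
Things that resemble listed ones, but are neither listed nor needed, are in the scene too. What is shaped like the eye_long but yellow is not meant.

How it is judged:
By the outcome, as a careful person would: the job done as asked, in the order asked, and still so for the second after the job is handed in, with the robot touching nothing.
It also fails if it takes over 72 s, if anything falls off the work surface, if the arm or the gripper's body presses on something with over 40 N, if the wrist force passes 120 N, or if a joint passes its speed limit or range.

### The arm

A 6-joint arm with a two-finger parallel gripper is mounted at the origin on the work surface. World frame = base frame: x ahead of the robot, y to its left, z up, the work surface at z = 0. Lengths are in m, angles in rad, forces in N, time in s.
With the tool pointing down it reaches from about 0.35 to 0.975 m from the base axis. Payload 4.9 kg.
Tool frame: the origin (TCP) lies on the centre line of the jaws, within the pads' length; the fingertips stand 19 mm ahead of it and the grasp point (between the pads) is the TCP; z points along the fingers, y is the line along which they close (so a half turn about z gives the same grasp; the last joint's range is limited). The gripper opens to 85 mm and grips with 20 to 120 N. Pads are 22 mm wide; open, the fingers measure 114 mm over their backs; the gripper's body (76 mm by 85 mm) begins 54 mm behind the grasp point. The pads swing forward as they close: fully open they stand 13 mm farther back than shut.
Start: joints at [0.995, 0.053, 1.613, -0, 1.476, -0.119], TCP at [0.276, 0.561, 0.25] pointing down, gripper open.
Joint ranges: [-3.01, 3.01], [-1.01, 2.22], [0.06, 2.58], [-1.02, 4.17], [0.09, 2.62], [-3.14, 3.14]. Speed limits (rad/s): [2.57, 2.57, 3.14, 3.14, 3.14, 3.14].

### API

Orientations are given as a unit quaternion [w, x, y, z].
In Python, from plant import state, grab_frame, ticket, spotter gives the robot as it stands.
- The arm moves only by the tool apply_moves, never from a script. Its argument "series" is a list of rows, each an object of numbers: "jaw": the closure, from 0 (fully open) to 1 (shut); "dx", "dy", "dz": the shift along the tool's x, y, z in mm; "turn": the turn about the tool's z in rad. A call has 1 to 5 rows; each row is the pose to reach, as a shift and turn from the pose commanded when the call began, along the tool's axes at that moment; what a row does not reach only later rows make up. A row lasts 1/12 s, in which the tool goes at most 41.7 mm and 7.16 degrees, less where a joint would pass 70% of its speed; a pose out of reach is approached as far as the arm can. A call with a gripper value outside its range is refused whole. The fingers move at their own pace and stop on an object; the grip force is fixed at half the most. Time passes only in rows, so rows that repeat a pose let the fingers close. It gives the time, the measured TCP pose, the force, the opening and the grip force at its end, in the units of the state.
- state(): the state, without advancing time (a new reading comes with each control period).
- grab_frame(name): name is "scene" or "top" or "wrist"; returns a dict with "pixels" (420x560x3 uint8, red, green, blue), "mtx" (3x3 intrinsics, pixels), "dist_coeffs" ([k1, k2, p1, p2, k3] as OpenCV has them; the pictures are not rectified), "camera_from_world" (4x4, takes a point from world to camera coordinates). Camera axes: x right, y down, z forward; pixel columns grow to the right and rows downward; lengths in m; the calibration is good to about 2 mm. A picture is of the moment at which its call begins. There is no depth.
- ticket.job_done(): hands the job in; it is judged then, once.
Trained networks look in a picture, given as the dict that the camera call returned (one of the last four; its "shot" number tells which), for a name from the list of things; names that differ only in an ending like _2 or _b are one class to them, and where a whole thing is asked for, a point or a joint stands for the part that bears it (a point fixed in the world has none). Each returns a list of dicts, best first, with "conf" (0 to 1); they miss things now and then, are a little off and sometimes report something else, mostly with a low value. They report only what shows in the picture. A call takes as long as a camera call. They do not tell look-alikes from the thing itself.
- spotter.outline_of(picture, target): "region" (420x560 bool, what is visible of it) and "extent" ([left, top, right, bottom] in pixels, round what is visible of it).
The state is a dict: "time": time; "joint_pos": joint angles; "joint_vel": joint speeds; "joint_efforts": joint torques, N m; "tool_pos": TCP position; "tool_rot": TCP orientation; "contact_force": force on the tool from outside, world axes, zero at the start; "ft_torque": the same for the moment, N m; "gripper_width": opening from 0.0 (shut) to 1.0 (fully open); "grasp_force": force on a finger pad.
Only numpy, scipy, OpenCV 4.12 (cv2) and the standard library are available. Lean on these libraries where they do the work, as an engineer would, in place of code of your own. Each camera call takes 0.05 s, during which the arm holds its last target. There are 200 camera calls.

## Working session

There is one attempt and no reset: what is moved stays moved. The work goes in short steps, Python scripts to look and compute and a tool call to move; the robot and the scene stay as the last step left them, time stands still between calls to the robot, and variables do not carry over. Pictures are saved under pics/ and viewed, at most 13 in all, crops included, and the job is handed in when it is done.

Besides the shell and the picture viewer there is one more tool, called after "Emit:" by a JSON object that holds its "name" and its "arguments", one argument or row to a line. apply_moves: Moves the arm, as the interface text tells. Its arguments: {"type":"object","properties":{"series":{"type":"array","items":{"type":"object","properties":{"jaw":{"type":"number"},"dx":{"type":"number"},"dy":{"type":"number"},"dz":{"type":"number"},"turn":{"type":"number"}}}}},"required":["series"]}

```bash
mkdir -p pics && cat > h.py <<'E'
import numpy as np, cv2, pickle
from plant import state, grab_frame, ticket, spotter
def save(p,n,crop=None,s=1):
    im=cv2.cvtColor(p["pixels"],cv2.COLOR_RGB2BGR)
    if crop: l,t,r,b=crop; im=im[t:b,l:r]
    cv2.imwrite("pics/"+n,cv2.resize(im,None,fx=s,fy=s,interpolation=cv2.INTER_CUBIC))
def ray(p,uv):
    T=np.array(p["camera_from_world"]);u=cv2.undistortPoints(np.array([[uv]],float),np.array(p["mtx"]),np.array(p["dist_coeffs"]))[0,0]
    return -T[:3,:3].T@T[:3,3], T[:3,:3].T@np.array([*u,1])
def at_z(p,uv,z):
    o,d=ray(p,uv); return o+d*(z-o[2])/d[2]
def proj(p,X):
    T=np.array(p["camera_from_world"]);r,_=cv2.Rodrigues(T[:3,:3])
    return cv2.projectPoints(np.array(X,float).reshape(-1,3),r,T[:3,3],np.array(p["mtx"]),np.array(p["dist_coeffs"]))[0][:,0]
E
python3 - <<'E'
from h import *
a=grab_frame("scene");b=grab_frame("top")
save(a,"scene0.png");save(b,"top0.png")
pickle.dump((a,b),open("f0.pkl","wb"))
print(state())
for n,p in(("scene",a),("top",b)):
    T=np.array(p["camera_from_world"]);print(n,-T[:3,:3].T@T[:3,3])
    for t in("eye_long","carousel","nest","post","head"):
        print(n,t,[(round(d["conf"],2),[int(x) for x in d["extent"]]) for d in spotter.outline_of(p,t)])
E
```

```text
{'time': 0.1, 'joint_pos': array([ 9.95004469e-01,  5.32935110e-02,  1.61414635e+00,  8.25083792e-06,
        1.47601305e+00, -1.18994869e-01]), 'joint_vel': array([-9.96922544e-04, -1.13580731e-04, -2.56183639e-03,  9.42021856e-06,
       -2.06030502e-03, -1.34698280e-03]), 'joint_efforts': array([ 7.04856120e-04, -3.94903636e+01, -3.71363854e+01, -1.05410529e-04,
        3.85225634e-03,  5.29403039e-06]), 'tool_pos': array([0.27537804, 0.56047583, 0.24919045]), 'tool_rot': array([-3.20522573e-04,  2.26418186e-01,  9.74029743e-01, -8.73170202e-04]), 'contact_force': array([ 0.13163334,  0.45337345, -0.90594179]), 'ft_torque': array([ 0.00938359,  0.00678778, -0.00470942]), 'grasp_force': 0.0, 'gripper_width': 1.0047836224519877}
scene [1.14341363 0.48004772 0.69450155]
scene eye_long [(0.67, [393, 244, 425, 281]), (0.63, [140, 167, 269, 261])]
scene carousel [(0.78, [142, 164, 268, 265]), (0.53, [393, 245, 425, 280])]
scene nest [(0.77, [141, 166, 268, 267]), (0.38, [394, 245, 425, 280])]
scene post [(0.91, [143, 166, 269, 265])]
scene head [(0.7, [171, 65, 262, 174]), (0.39, [339, 314, 425, 365])]
top [0.50005122 0.17437793 0.83084274]
top eye_long [(0.97, [111, 295, 152, 317]), (0.73, [142, 232, 169, 266]), (0.56, [371, 84, 418, 131])]
top carousel [(0.86, [295, 145, 431, 278])]
top nest [(0.6, [296, 141, 433, 277])]
top post [(0.64, [297, 148, 430, 275])]
top head [(0.73, [360, 267, 535, 419])]
```

View pics/scene0.png

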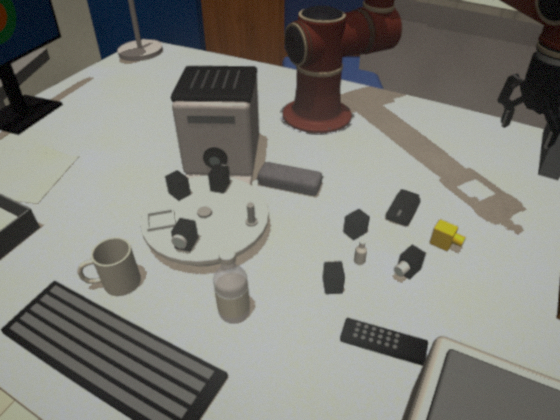

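View pics/top0.png

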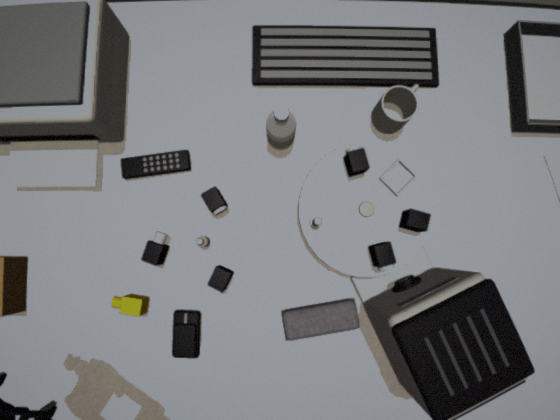

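The top view shows three black loose eyes, at (155,250), (214,200) and (221,278), plus a yellow look-alike at (130,305). The one at (155,250) fits the description, because its thin light barrel sticks out upwards at (160,238). I'll confirm it in an enlarged crop.

```bash
python3 - <<'E'
from h import *
a,b=pickle.load(open("f0.pkl","rb"))
save(b,"eyes.png",(100,180,240,320),4)
save(b,"car.png",(285,130,455,300),3.5)
print(at_z(b,(155,250),.05),at_z(b,(366.5,209),.053),at_z(b,(397,177),.053),at_z(b,(317,222),.095),at_z(b,(403,284),.075))
E
```

```text
[0.49477273 0.42215621 0.05      ] [ 0.57756269 -0.00824604  0.053     ] [ 0.6437645  -0.07311255  0.053     ] [0.54843064 0.09752723 0.095     ] [ 0.42748356 -0.07296487  0.075     ]
```

View pics/eyes.png

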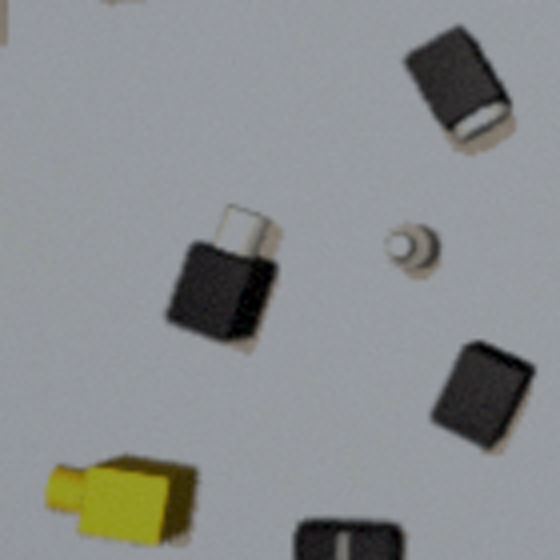

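View pics/car.png

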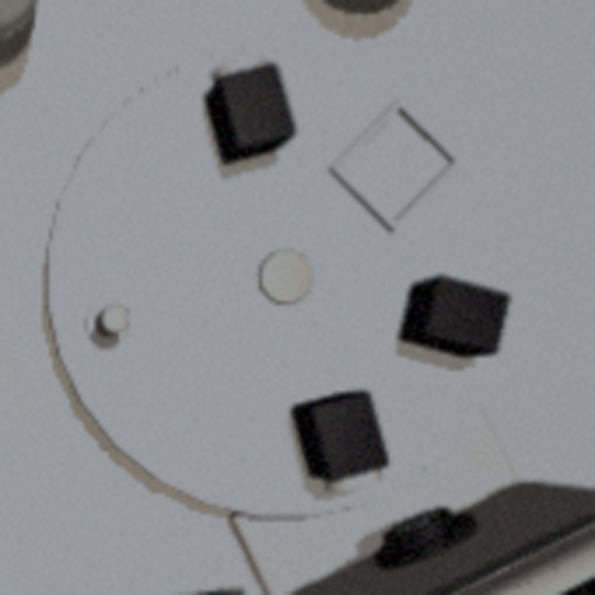

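The crop confirms it: the long thin barrel is on the eye at (155,250). The eye at (214,200) has the short wide barrel, the one at (221,278) has the flat plate, and the yellow one isn't meant. In the top view the hub is at (366.7,208.9), the nest centre at about (397.3,178) and the post top at about (317.9,220.9). Next I'll fit the poses precisely.

```bash
cat > fit.py <<'E'
from h import *
from scipy.optimize import minimize
def eye_pts():
    B=[(x,y,z) for x in(-.022,.022) for y in(-.018,.018) for z in(0,.05)]
    t=np.linspace(0,2*np.pi,24);C=[(x,.012*np.cos(k),.03+.012*np.sin(k)) for x in(.022,.044) for k in t]
    return np.array(B),np.array(C)
def xf(P,q,z0=0):
    c,s=np.cos(q[2]),np.sin(q[2]);return np.c_[q[0]+c*P[:,0]-s*P[:,1],q[1]+s*P[:,0]+c*P[:,1],P[:,2]+z0]
def mask(p,q,z0=0,S=8):
    m=np.zeros((420*S//2,560*S//2),np.uint8);m=np.zeros((420,560),np.uint8)
    for P in eye_pts():
        h=cv2.convexHull(proj(p,xf(P,q,z0)).astype(np.float32))[:,0]
        cv2.fillConvexPoly(m,np.round(h*16).astype(np.int32),255,cv2.LINE_AA,4)
    return m/255.
def fit(views,q0,z0=0):
    def f(q):
        e=0
        for p,M in views:
            m=mask(p,q,z0);e+=np.abs(m-M).sum()/M.sum()
        return e
    r=min((minimize(f,q0,method="Nelder-Mead",options=dict(initial_simplex=np.array(q0)+np.array([[0,0,0],[d,0,0],[0,d,0],[0,0,k]]),xatol=1e-4,fatol=1e-4)) for d,k in((.006,.15),(-.005,-.15))),key=lambda r:r.fun)
    return r.x,r.fun
E
python3 - <<'E'
from fit import *
a=grab_frame("scene");b=grab_frame("top")
V=[]
for p,c in((a,(409,262)),(b,(155,250))):
    ds=[d for n in("eye_long","eye_short","eye_flat") for d in spotter.outline_of(p,n) if d["region"][c[1]-5:c[1]+5,c[0]-5:c[0]+5].mean()>.5 and d["region"].sum()<3000]
    d=max(ds,key=lambda d:d["conf"]);print(d["conf"],d["extent"],d["region"].sum())
    V.append((p,d["region"].astype(float)))
q0=[.492,.415,-.33]
for v in(V,V[:1],V[1:]): print(fit(v,q0))
ax=at_z(b,(366.7,208.9),.053)
n=np.mean([at_z(b,(285+x/3.5,130+y/3.5),.053) for x,y in((400,107),(453,160),(392,232),(331,168))],0)
po=at_z(b,(317.9,220.9),.095)
print(ax,n,po)
for v in(n,po): d=(v-ax)[:2];print(np.hypot(*d),np.degrees(np.arctan2(d[1],d[0])))
e=[at_z(b,(367.9,300),.233),at_z(b,(433.6,268.6),.233)];d=(e[0]-e[1])[:2];print(e,np.degrees(np.arctan2(d[1],d[0]))+90)
print("spray",[ (x["conf"],x["extent"]) for x in spotter.outline_of(b,"spray")],at_z(b,(281,127),.08))
w=at_z(a,(214,158),.075);print(w,np.degrees(np.arctan2(*(w-ax)[1::-1])),np.hypot(*(w-ax)[:2]))
im=b["pixels"].copy();c=im
E
```

```text
0.9 [395.4, 243.5, 425.7, 278.8] 706
0.58 [140.9, 232.4, 168.3, 265.4] 656
(array([ 0.48899739,  0.42882527, -0.27708985]), np.float64(0.2807333432232839))
(array([ 0.49042465,  0.42891486, -0.21811012]), np.float64(0.13571071488085318))
(array([ 0.48961158,  0.42924169, -0.36676883]), np.float64(0.12889765662362504))
[ 0.57776719 -0.00866117  0.053     ] [ 0.64252896 -0.0743618   0.053     ] [0.55053985 0.09578011 0.095     ]
0.09225323709414647 -45.412315571836174
0.10793196572328412 104.61152332179427
[array([0.41859898, 0.03411771, 0.233     ]), array([ 0.46601932, -0.07045774,  0.233     ])] 204.39218695755915
spray [] [0.73972201 0.1658908  0.08      ]
[ 0.42923518 -0.08107361  0.075     ] -154.00980716929752 0.16524321607329998
```

Emit:
{"name": "apply_moves", "arguments": {
  "series": [
    {"dx":-40,"dy":-4,"dz":10,"turn":-0.08},
    {"dx":-80,"dy":-8,"dz":20,"turn":-0.16},
    {"dx":-120,"dy":-12,"dz":30,"turn":-0.16},
    {"dx":-160,"dy":-16,"dz":40,"turn":-0.16},
    {"dx":-200,"dy":-20,"dz":50,"turn":-0.16}
  ]
}}

```text
invalid input at $.series[0]: expected keys jaw, dx, dy, dz, turn
```

```bash
cat >> h.py <<'E'
def to(x,y,z,ang):
    "tool-frame shift (mm) and turn to put TCP at x,y,z with tool x axis heading ang (rad)"
    from scipy.spatial.transform import Rotation as Ro
    s=state();w,i,j,k=s["tool_rot"];R=Ro.from_quat([i,j,k,w]).as_matrix()
    d=R.T@(np.array([x,y,z])-s["tool_pos"])*1000
    h=np.arctan2(R[1,0],R[0,0]);t=(h-ang+np.pi)%(2*np.pi)-np.pi
    print("shift",d.round(1),"turn",round(t,3),"now",s["tool_pos"].round(4),"head",round(np.degrees(h),2),"t",round(s["time"],2),"F",np.round(s["contact_force"],1),"w",round(s["gripper_width"],3),"j6",round(s["joint_pos"][5],2))
E
python3 -c "
from h import *
to(.4895,.429,.19,np.pi-.3)"
```

```text
shift [-250.1  -24.    60.3] turn -0.157 now [0.2757 0.5609 0.2503] head 153.83 t 1.05 F [-0.2  0.7  0.1] w 0.995 j6 -0.12
```

Emit:
{"name": "apply_moves", "arguments": {
  "series": [
    {"jaw":0,"dx":-40,"dy":-4,"dz":10,"turn":-0.08},
    {"jaw":0,"dx":-80,"dy":-8,"dz":20,"turn":-0.16},
    {"jaw":0,"dx":-120,"dy":-12,"dz":30,"turn":-0.16},
    {"jaw":0,"dx":-160,"dy":-16,"dz":40,"turn":-0.16},
    {"jaw":0,"dx":-200,"dy":-20,"dz":50,"turn":-0.16}
  ]
}}

```text
time: 1.47
tool_pos: [0.4477, 0.4537, 0.2001]
tool_rot: [0.0, 0.148, 0.989, 0.0]
contact_force: [1.1, -0.7, -0.6]
gripper_width: 1.0
grasp_force: 0.0
```

```bash
python3 -c "
from h import *
to(.4895,.429,.19,np.pi-.3)"
```

```text
shift [-47.2 -11.4  10.1] turn 0.004 now [0.4477 0.4537 0.2001] head 163.02 t 1.47 F [ 1.1 -0.7 -0.6] w 1.0 j6 -0.6
```

Emit:
{"name": "apply_moves", "arguments": {
  "series": [
    {"jaw":0,"dx":-24,"dy":-6,"dz":5,"turn":0},
    {"jaw":0,"dx":-47,"dy":-11,"dz":10,"turn":0},
    {"jaw":0,"dx":-47,"dy":-11,"dz":10,"turn":0},
    {"jaw":0,"dx":-47,"dy":-11,"dz":10,"turn":0}
  ]
}}

```text
time: 1.8
tool_pos: [0.4888, 0.4296, 0.1897]
tool_rot: [-0.001, 0.149, 0.989, -0.0]
contact_force: [-0.2, 0.3, 0.6]
gripper_width: 1.0
grasp_force: 0.0
```

```bash
python3 - <<'E'
from fit import *
w=grab_frame("wrist");save(w,"wrist1.png")
T=np.array(w["camera_from_world"]);print(-T[:3,:3].T@T[:3,3])
V=[]
for n in("eye_long","eye_short","eye_flat"):
    for d in spotter.outline_of(w,n):
        print(n,round(d["conf"],2),np.round(d["extent"]),d["region"].sum()); V.append(d)
print(proj(w,[.4895,.429,.05]))
c=proj(w,[.4895,.429,.05])[0].astype(int)
V=[d for d in V if 0<=c[1]<420 and 0<=c[0]<560 and d["region"][c[1],c[0]]]
for d in V[:3]: print(fit([(w,d["region"].astype(float))],[.4895,.429,-.3]))
to(.4895,.429,.19,np.pi-.3)
E
```

```text
[0.4252987  0.4492107  0.31352035]
eye_long 0.69 [254. 176. 301. 256.] 3093
eye_long 0.64 [260.  26. 352.  89.] 4231
eye_long 0.45 [ 97.   0. 195.  98.] 6634
eye_short 0.67 [162. 303. 224. 372.] 2731
eye_flat 0.76 [ 80. 158. 145. 221.] 3668
[[278.17319486 207.52408821]]
(array([ 0.48976337,  0.42884294, -0.34626054]), np.float64(0.06841381234032572))
shift [-2.8 -1.6  0.8] turn 0.005 now [0.4873 0.4313 0.1908] head 163.08 t 2.0 F [ 0.2 -0.6  1.7] w 1.002 j6 -0.67
```

View pics/wrist1.png

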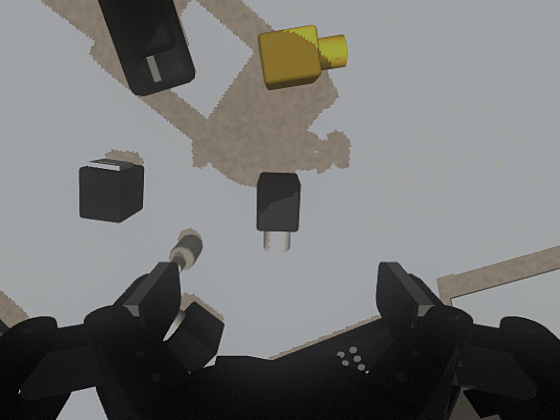

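The wrist view shows eye_long at (278,207) with its barrel pointing image-down, between the open fingers. The yellow one, at (300,50), is clear. The fit agrees with the overview at (0.4897, 0.4289), yaw about -0.34.

Emit:
{"name": "apply_moves", "arguments": {
  "series": [
    {"jaw":0,"dx":-1.7,"dy":-1.3,"dz":35,"turn":0.044},
    {"jaw":0,"dx":-1.7,"dy":-1.3,"dz":75,"turn":0.044},
    {"jaw":0,"dx":-1.7,"dy":-1.3,"dz":115,"turn":0.044},
    {"jaw":0,"dx":-1.7,"dy":-1.3,"dz":150,"turn":0.044},
    {"jaw":0,"dx":-1.7,"dy":-1.3,"dz":156,"turn":0.044}
  ]
}}

```text
time: 2.42
tool_pos: [0.484, 0.4264, 0.0268]
tool_rot: [-0.005, 0.169, 0.986, -0.004]
contact_force: [-1.2, -0.5, -1.1]
gripper_width: 0.999
grasp_force: 0.0
```

Emit:
{"name": "apply_moves", "arguments": {
  "series": [
    {"jaw":0,"dx":0,"dy":0,"dz":0,"turn":0},
    {"jaw":0.3,"dx":0,"dy":0,"dz":0,"turn":0},
    {"jaw":0.5,"dx":0,"dy":0,"dz":0,"turn":0},
    {"jaw":0.7,"dx":0,"dy":0,"dz":0,"turn":0},
    {"jaw":0.7,"dx":0,"dy":0,"dz":0,"turn":0}
  ]
}}

```text
time: 2.83
tool_pos: [0.4908, 0.4299, 0.0373]
tool_rot: [0.002, 0.169, 0.986, 0.002]
contact_force: [-0.7, 0.2, 0.7]
gripper_width: 0.452
grasp_force: 0.2
```

Emit:
{"name": "apply_moves", "arguments": {
  "series": [
    {"jaw":0.8,"dx":0,"dy":0,"dz":0,"turn":0},
    {"jaw":0.8,"dx":0,"dy":0,"dz":0,"turn":0},
    {"jaw":0.8,"dx":0,"dy":0,"dz":0,"turn":0}
  ]
}}

```text
time: 3.08
tool_pos: [0.4909, 0.4298, 0.0373]
tool_rot: [0.002, 0.17, 0.986, 0.002]
contact_force: [-0.9, -0.1, 6.1]
gripper_width: 0.414
grasp_force: 61.6
```

Emit:
{"name": "apply_moves", "arguments": {
  "series": [
    {"jaw":0.8,"dx":0,"dy":0,"dz":-10,"turn":0},
    {"jaw":0.8,"dx":0,"dy":0,"dz":-40,"turn":0},
    {"jaw":0.8,"dx":0,"dy":0,"dz":-75,"turn":0},
    {"jaw":0.8,"dx":0,"dy":0,"dz":-110,"turn":0},
    {"jaw":0.8,"dx":0,"dy":0,"dz":-146,"turn":0}
  ]
}}

```text
time: 3.5
tool_pos: [0.4886, 0.4282, 0.1816]
tool_rot: [-0.001, 0.17, 0.986, -0.001]
contact_force: [0.9, 0.5, -2.0]
gripper_width: 0.413
grasp_force: 60.6
```

Emit:
{"name": "apply_moves", "arguments": {
  "series": [
    {"jaw":0.8,"dx":0,"dy":0,"dz":0,"turn":0},
    {"jaw":0.8,"dx":0,"dy":0,"dz":0,"turn":0},
    {"jaw":0.8,"dx":0,"dy":0,"dz":0,"turn":0}
  ]
}}

```text
time: 3.75
tool_pos: [0.4889, 0.4284, 0.18]
tool_rot: [-0.0, 0.17, 0.986, -0.0]
contact_force: [-0.1, -0.3, -2.4]
gripper_width: 0.412
grasp_force: 60.8
```

```bash
python3 -c "
from h import *
to(.6437,-.0755,.18,np.radians(180-45.4))"
```

```text
shift [-3.144e+02 -4.231e+02  1.000e-01] turn 0.452 now [0.4889 0.4284 0.18  ] head 160.47 t 3.75 F [-0.1 -0.3 -2.4] w 0.412 j6 -0.62
```

Emit:
{"name": "apply_moves", "arguments": {
  "series": [
    {"jaw":0.8,"dx":-16,"dy":-22,"dz":0,"turn":0},
    {"jaw":0.8,"dx":-38,"dy":-52,"dz":0,"turn":0},
    {"jaw":0.8,"dx":-60,"dy":-82,"dz":0,"turn":0},
    {"jaw":0.8,"dx":-82,"dy":-112,"dz":0,"turn":0},
    {"jaw":0.8,"dx":-104,"dy":-142,"dz":0,"turn":0}
  ]
}}

```text
time: 4.17
tool_pos: [0.5383, 0.2581, 0.1772]
tool_rot: [-0.002, 0.169, 0.986, -0.001]
contact_force: [-0.2, 0.4, -1.2]
gripper_width: 0.412
grasp_force: 60.8
```

Emit:
{"name": "apply_moves", "arguments": {
  "series": [
    {"jaw":0.8,"dx":-22,"dy":-30,"dz":0,"turn":0},
    {"jaw":0.8,"dx":-44,"dy":-60,"dz":0,"turn":0},
    {"jaw":0.8,"dx":-66,"dy":-90,"dz":0,"turn":0},
    {"jaw":0.8,"dx":-88,"dy":-120,"dz":0,"turn":0},
    {"jaw":0.8,"dx":-110,"dy":-148,"dz":0,"turn":0}
  ]
}}

```text
time: 4.58
tool_pos: [0.5925, 0.0818, 0.1773]
tool_rot: [-0.003, 0.17, 0.985, -0.001]
contact_force: [0.3, 1.1, -1.2]
gripper_width: 0.41
grasp_force: 60.8
```

Emit:
{"name": "apply_moves", "arguments": {
  "series": [
    {"jaw":0.8,"dx":-22,"dy":-30,"dz":0,"turn":0.1},
    {"jaw":0.8,"dx":-44,"dy":-60,"dz":0,"turn":0.2},
    {"jaw":0.8,"dx":-66,"dy":-90,"dz":0,"turn":0.3},
    {"jaw":0.8,"dx":-86,"dy":-115,"dz":0,"turn":0.4},
    {"jaw":0.8,"dx":-100,"dy":-133,"dz":0,"turn":0.452}
  ]
}}

```text
time: 5.0
tool_pos: [0.6427, -0.0776, 0.1771]
tool_rot: [-0.002, 0.389, 0.921, -0.001]
contact_force: [1.1, 0.6, -1.4]
gripper_width: 0.412
grasp_force: 60.7
```

Emit:
{"name": "apply_moves", "arguments": {
  "series": [
    {"jaw":0.8,"dx":0,"dy":0,"dz":0,"turn":0},
    {"jaw":0.8,"dx":0,"dy":0,"dz":0,"turn":0},
    {"jaw":0.8,"dx":0,"dy":0,"dz":0,"turn":0}
  ]
}}

```text
time: 5.25
tool_pos: [0.6426, -0.0742, 0.178]
tool_rot: [-0.002, 0.386, 0.923, -0.0]
contact_force: [-0.1, -1.3, -2.1]
gripper_width: 0.409
grasp_force: 60.7
```

```bash
python3 - <<'E'
from h import *
to(.6437,-.0755,.13,np.radians(180-45.4))
w=grab_frame("wrist");save(w,"wrist2.png")
A=np.array([.5777,-.0087]);t=np.radians(-45.4);u=np.array([np.cos(t),np.sin(t)]);v=np.array([-u[1],u[0]])
print([proj(w,[*(A+.095*u+a*u+b*v),.053])[0].round() for a,b in((-.03,-.0265),(-.03,.0265),(.03,.0265),(.03,-.0265))])
pickle.dump(w,open("w2.pkl","wb"))
E
```

```text
shift [-1.9 -0.  48. ] turn 0.0 now [ 0.6426 -0.0742  0.178 ] head 134.61 t 5.25 F [-0.1 -1.3 -2.1] w 0.409 j6 -1.01
[array([244., 177.]), array([313., 177.]), array([311., 251.]), array([246., 250.])]
```

View pics/wrist2.png

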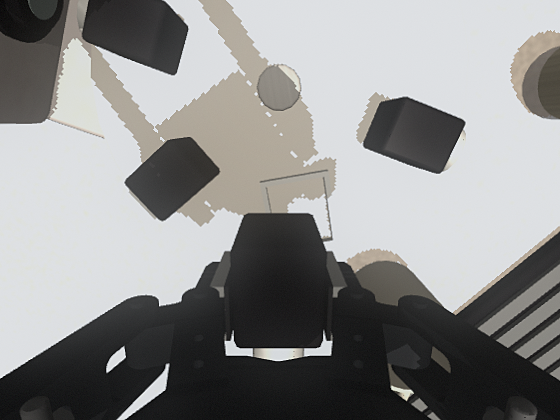

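The wrist view shows the nest rim at corners (262,182), (328,170) and (332,240). That is shifted and rotated about 10° from my prediction of (244,177), (313,177) and (311,251), so the carousel may have moved. I'll re-measure before lowering.

```bash
python3 - <<'E'
from h import *
w=pickle.load(open("w2.pkl","rb"))
for uv in((262,182),(328,170),(332,240)): print(at_z(w,uv,.053).round(4))
print("hub",at_z(w,(279,84),.053).round(4), proj(w,[.5777,-.0087,.053]))
b=grab_frame("top");save(b,"top2.png",(285,130,455,300),3.5);pickle.dump(b,open("t2.pkl","wb"))
E
```

```text
[ 0.6171 -0.0668  0.053 ]
[ 0.6463 -0.0251  0.053 ]
[ 0.6896 -0.0613  0.053 ]
hub [ 0.5768 -0.0075  0.053 ] [[278.70825525  86.15420416]]
```

View pics/top2.png

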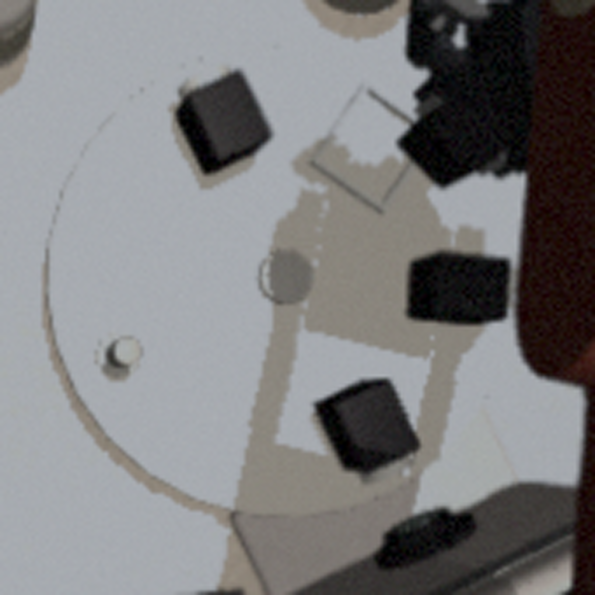

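The top view confirms the carousel turned anticlockwise: the post top moved from crop (115,318) to (125,352). I'll check whether it's still drifting.

Emit:
{"name": "apply_moves", "arguments": {
  "series": [
    {"jaw":0.8,"dx":0,"dy":0,"dz":0,"turn":0},
    {"jaw":0.8,"dx":0,"dy":0,"dz":0,"turn":0},
    {"jaw":0.8,"dx":0,"dy":0,"dz":0,"turn":0},
    {"jaw":0.8,"dx":0,"dy":0,"dz":0,"turn":0},
    {"jaw":0.8,"dx":0,"dy":0,"dz":0,"turn":0}
  ]
}}

```text
time: 5.77
tool_pos: [0.6439, -0.0746, 0.1805]
tool_rot: [0.0, 0.386, 0.923, 0.0]
contact_force: [-0.3, -0.0, -1.2]
gripper_width: 0.412
grasp_force: 60.7
```

```bash
cat >> h.py <<'E'
AX=np.array([.5777,-.0087])
def post_angle(b):
    "carousel nest heading (deg) from post tip in top view: bright blob template on the post ring"
    g=cv2.GaussianBlur(cv2.cvtColor(b["pixels"],cv2.COLOR_RGB2GRAY),(0,0),.8).astype(float)
    out=[]
    for d in np.arange(-30,200,.5):
        t=np.radians(d);c=AX+.108*np.array([np.cos(t),np.sin(t)])
        # post side (dark) below tip vs. tip top, compared with the previous frame at t0
        r=np.radians(np.arange(0,360,20))
        top=[[*(c+.006*np.array([np.cos(k),np.sin(k)])),.095] for k in r]
        uv=proj(b,[[*c,z] for z in(.06,.07,.08)]);s=np.mean([g[int(round(y)),int(round(x))] for x,y in uv])
        out.append((s,d))
    return min(out)
E
python3 - <<'E'
from h import *
f=pickle.load(open("f0.pkl","rb"))[1];m=pickle.load(open("t2.pkl","rb"));b=grab_frame("top");pickle.dump(b,open("t3.pkl","wb"))
for p in(f,m,b): print(p["pixels"][222-4:222+14:3,314:326:3].mean(2).round().tolist() if 0 else post_angle(p))
print([ (np.hypot(*d),np.degrees(np.arctan2(d[1],d[0]))) for d in [at_z(m,(320.7,230.6),.095)[:2]-AX]])
df=np.abs(b["pixels"].astype(int)-m["pixels"]).sum(2);ys,xs=np.nonzero(df>90);print(len(xs),[(x,y) for x,y in zip(xs,ys) if 295<x<380][:20])
E
```

```text
(np.float64(6.666666666666667), np.float64(186.5))
(np.float64(6.0), np.float64(196.5))
(np.float64(6.0), np.float64(196.5))
[(np.float64(0.10932596684747174), np.float64(114.74638401233584))]
1220 [(np.int64(362), np.int64(211)), (np.int64(362), np.int64(212)), (np.int64(363), np.int64(214))]
```

The carousel has settled. It snapped exactly 10° into its 2.094 detent, so the nest now heads -35.3° and the window -155.3°. I'll correct the pose above the nest.

Emit:
{"name": "apply_moves", "arguments": {
  "series": [
    {"jaw":0.8,"dx":-0.3,"dy":8,"dz":10,"turn":-0.09},
    {"jaw":0.8,"dx":-0.3,"dy":15.4,"dz":30,"turn":-0.176},
    {"jaw":0.8,"dx":-0.3,"dy":15.4,"dz":55,"turn":-0.176},
    {"jaw":0.8,"dx":-0.3,"dy":15.4,"dz":75,"turn":-0.176},
    {"jaw":0.8,"dx":-0.3,"dy":15.4,"dz":75,"turn":-0.176}
  ]
}}

```text
time: 6.23
tool_pos: [0.6516, -0.0635, 0.0996]
tool_rot: [-0.005, 0.303, 0.953, -0.0]
contact_force: [-1.6, 0.5, -2.6]
gripper_width: 0.413
grasp_force: 60.7
```

Emit:
{"name": "apply_moves", "arguments": {
  "series": [
    {"jaw":0.8,"dx":0,"dy":0,"dz":0,"turn":0},
    {"jaw":0.8,"dx":0,"dy":0,"dz":0,"turn":0},
    {"jaw":0.8,"dx":0,"dy":0,"dz":0,"turn":0}
  ]
}}

```text
time: 6.48
tool_pos: [0.6565, -0.0647, 0.1078]
tool_rot: [0.002, 0.304, 0.953, 0.0]
contact_force: [0.1, -0.5, -1.7]
gripper_width: 0.413
grasp_force: 60.7
```

```bash
python3 - <<'E'
from fit import *
to(.6545,-.0638,.105,np.radians(180-35.3))
w=grab_frame("wrist");im=w["pixels"].copy()
t=np.radians(-35.3);u=np.array([np.cos(t),np.sin(t)]);v=np.array([-u[1],u[0]]);N=np.array([.6545,-.0638])
q=proj(w,[[*(N+a*u+b*v),.053] for a,b in((-.03,-.0265),(-.03,.0265),(.03,.0265),(.03,-.0265))])
cv2.polylines(im,[q.astype(int)],True,(255,0,0))
s=state()["tool_pos"]
for P in eye_pts(): cv2.polylines(im,[cv2.convexHull(proj(w,xf(P,[s[0],s[1],t],s[2]-.034)).astype(np.float32)).astype(int)],True,(0,255,0))
w["pixels"]=im;save(w,"wrist3.png",(150,80,420,380),2)
E
```

```text
shift [ 2.1 -0.4  2.8] turn -0.001 now [ 0.6565 -0.0647  0.1078] head 144.65 t 6.48 F [ 0.1 -0.5 -1.7] w 0.413 j6 -1.16
```

View pics/wrist3.png

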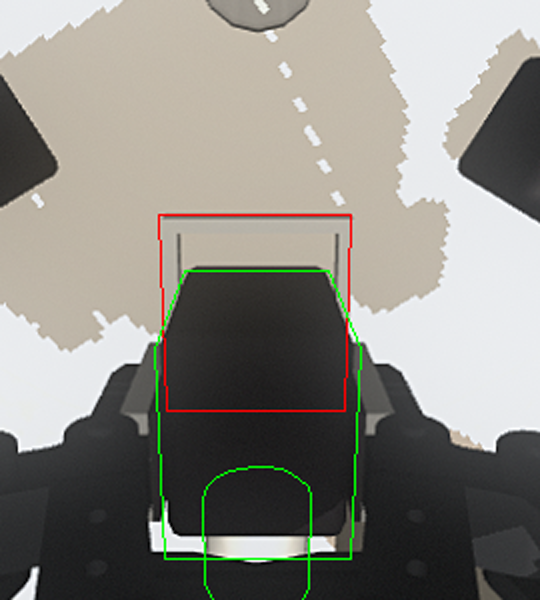

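The wrist crop shows the rim (edges at x≈160–350, centre ≈257) lined up with the eye (183–330, centre ≈257). The eye sits about 4 mm lower in the jaws than I modelled, so I expect it to seat at TCP z≈0.082. I'll lower it gently.

Emit:
{"name": "apply_moves", "arguments": {
  "series": [
    {"jaw":0.8,"dx":1.5,"dy":0,"dz":5,"turn":0},
    {"jaw":0.8,"dx":1.5,"dy":0,"dz":10,"turn":0},
    {"jaw":0.8,"dx":1.5,"dy":0,"dz":15,"turn":0},
    {"jaw":0.8,"dx":1.5,"dy":0,"dz":18,"turn":0},
    {"jaw":0.8,"dx":1.5,"dy":0,"dz":18,"turn":0}
  ]
}}

```text
time: 6.95
tool_pos: [0.653, -0.0633, 0.0858]
tool_rot: [-0.001, 0.304, 0.953, -0.0]
contact_force: [0.4, 1.2, -1.2]
gripper_width: 0.416
grasp_force: 60.7
```

Emit:
{"name": "apply_moves", "arguments": {
  "series": [
    {"jaw":0.8,"dx":0,"dy":0,"dz":0,"turn":0},
    {"jaw":0.8,"dx":0,"dy":0,"dz":0,"turn":0},
    {"jaw":0.8,"dx":0,"dy":0,"dz":0,"turn":0}
  ]
}}

```text
time: 7.2
tool_pos: [0.654, -0.0635, 0.0875]
tool_rot: [0.0, 0.304, 0.953, 0.0]
contact_force: [-0.1, 0.2, -0.9]
gripper_width: 0.412
grasp_force: 60.7
```

Emit:
{"name": "apply_moves", "arguments": {
  "series": [
    {"jaw":0.8,"dx":0,"dy":0,"dz":1,"turn":0},
    {"jaw":0.8,"dx":0,"dy":0,"dz":2,"turn":0},
    {"jaw":0.8,"dx":0,"dy":0,"dz":3,"turn":0},
    {"jaw":0.8,"dx":0,"dy":0,"dz":3,"turn":0},
    {"jaw":0.8,"dx":0,"dy":0,"dz":3,"turn":0}
  ]
}}

```text
time: 7.62
tool_pos: [0.6537, -0.0634, 0.0842]
tool_rot: [-0.0, 0.304, 0.953, -0.0]
contact_force: [0.4, 1.2, -2.5]
gripper_width: 0.414
grasp_force: 60.7
```

Emit:
{"name": "apply_moves", "arguments": {
  "series": [
    {"jaw":0.8,"dx":0,"dy":0,"dz":0.5,"turn":0},
    {"jaw":0.8,"dx":0,"dy":0,"dz":1,"turn":0},
    {"jaw":0.8,"dx":0,"dy":0,"dz":1,"turn":0},
    {"jaw":0.8,"dx":0,"dy":0,"dz":1,"turn":0}
  ]
}}

```text
time: 7.95
tool_pos: [0.6538, -0.0634, 0.0833]
tool_rot: [-0.0, 0.304, 0.953, 0.0]
contact_force: [-0.4, -0.2, -1.7]
gripper_width: 0.414
grasp_force: 60.7
```

Emit:
{"name": "apply_moves", "arguments": {
  "series": [
    {"jaw":0.8,"dx":0,"dy":0,"dz":0.5,"turn":0},
    {"jaw":0.8,"dx":0,"dy":0,"dz":1,"turn":0},
    {"jaw":0.8,"dx":0,"dy":0,"dz":1,"turn":0},
    {"jaw":0.8,"dx":0,"dy":0,"dz":1,"turn":0}
  ]
}}

```text
time: 8.28
tool_pos: [0.6539, -0.0634, 0.0824]
tool_rot: [0.0, 0.304, 0.953, 0.0]
contact_force: [0.2, 0.1, -0.3]
gripper_width: 0.411
grasp_force: 60.9
```

Emit:
{"name": "apply_moves", "arguments": {
  "series": [
    {"jaw":0.8,"dx":0,"dy":0,"dz":0.5,"turn":0},
    {"jaw":0.8,"dx":0,"dy":0,"dz":0.5,"turn":0},
    {"jaw":0.8,"dx":0,"dy":0,"dz":0.5,"turn":0}
  ]
}}

```text
time: 8.53
tool_pos: [0.654, -0.0634, 0.0823]
tool_rot: [0.0, 0.304, 0.953, 0.0]
contact_force: [-2.2, 0.4, 1.6]
gripper_width: 0.412
grasp_force: 61.2
```

```bash
python3 -c "
from h import *
to(.6545,-.0638,.081,np.radians(180-35.3))"
```

```text
shift [-0.7 -0.   1.3] turn -0.001 now [ 0.654  -0.0634  0.0823] head 144.66 t 8.53 F [-2.2  0.4  1.6] w 0.412 j6 -1.16
```

It is seated at z = 0.0823, which is the expected floor height, with a light contact force. I'll release with a partial opening to stay clear of the neighbouring eyes.

Emit:
{"name": "apply_moves", "arguments": {
  "series": [
    {"jaw":0.55,"dx":0,"dy":0,"dz":0,"turn":0},
    {"jaw":0.5,"dx":0,"dy":0,"dz":0,"turn":0},
    {"jaw":0.45,"dx":0,"dy":0,"dz":0,"turn":0},
    {"jaw":0.4,"dx":0,"dy":0,"dz":0,"turn":0},
    {"jaw":0.4,"dx":0,"dy":0,"dz":0,"turn":0}
  ]
}}

```text
time: 8.95
tool_pos: [0.6538, -0.0635, 0.0817]
tool_rot: [0.0, 0.304, 0.953, -0.0]
contact_force: [-0.1, 0.2, -0.7]
gripper_width: 0.598
grasp_force: 0.0
```

Emit:
{"name": "apply_moves", "arguments": {
  "series": [
    {"jaw":0.4,"dx":0,"dy":0,"dz":-8,"turn":0},
    {"jaw":0.4,"dx":0,"dy":0,"dz":-25,"turn":0},
    {"jaw":0.4,"dx":0,"dy":0,"dz":-50,"turn":0},
    {"jaw":0.4,"dx":0,"dy":0,"dz":-80,"turn":0},
    {"jaw":0.4,"dx":0,"dy":0,"dz":-110,"turn":0}
  ]
}}

```text
time: 9.37
tool_pos: [0.6534, -0.0633, 0.1929]
tool_rot: [-0.001, 0.304, 0.953, -0.0]
contact_force: [-0.2, -1.0, 0.5]
gripper_width: 0.597
grasp_force: 0.0
```

```bash
python3 - <<'E'
from fit import *
w=grab_frame("wrist");save(w,"wrist4.png",(130,60,430,360),2)
t=np.radians(114.7);P=AX+.108*np.array([np.cos(t),np.sin(t)]);print(P)
to(P[0],P[1],.19,np.radians(180))
E
```

```text
[0.53257036 0.08941888]
shift [190.5  53.1  10. ] turn -0.617 now [ 0.6571 -0.064   0.2018] head 144.67 t 9.42 F [ 2.  -1.   5.5] w 0.602 j6 -1.16
```

View pics/wrist4.png

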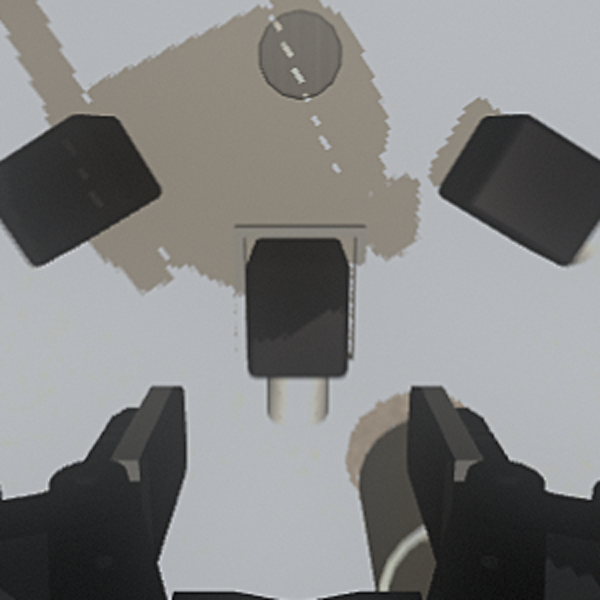

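The wrist view shows eye_long upright inside the rim, with its barrel pointing outwards (eye at (297,305), barrel at (298,400)). Next is the post.

Emit:
{"name": "apply_moves", "arguments": {
  "series": [
    {"jaw":0.6,"dx":34,"dy":10,"dz":0,"turn":0.1},
    {"jaw":0.6,"dx":72,"dy":21,"dz":0,"turn":0.2},
    {"jaw":0.6,"dx":110,"dy":32,"dz":0,"turn":0.32},
    {"jaw":0.6,"dx":148,"dy":43,"dz":0,"turn":0.44},
    {"jaw":0.6,"dx":187,"dy":55,"dz":0,"turn":0.523}
  ]
}}

```text
time: 9.83
tool_pos: [0.532, 0.0905, 0.1924]
tool_rot: [0.0, 0.542, 0.84, 0.0]
contact_force: [2.1, 1.0, 0.0]
gripper_width: 0.402
grasp_force: 0.0
```

Emit:
{"name": "apply_moves", "arguments": {
  "series": [
    {"jaw":0.6,"dx":0,"dy":0,"dz":0,"turn":0},
    {"jaw":0.6,"dx":0,"dy":0,"dz":0,"turn":0},
    {"jaw":0.6,"dx":0,"dy":0,"dz":0,"turn":0},
    {"jaw":0.6,"dx":0,"dy":0,"dz":0,"turn":0}
  ]
}}

```text
time: 10.17
tool_pos: [0.5339, 0.0889, 0.1923]
tool_rot: [0.001, 0.54, 0.842, 0.0]
contact_force: [-0.3, 0.2, 0.2]
gripper_width: 0.4
grasp_force: 0.0
```

```bash
python3 - <<'E'
from h import *
t=np.radians(114.7);P=AX+.108*np.array([np.cos(t),np.sin(t)])
to(P[0],P[1],.086,t)
a=pickle.load(open("f0.pkl","rb"))[0];print("spray",at_z(a,(234,310),0))
w=grab_frame("wrist");save(w,"wrist5.png");print(proj(w,[*P,.095]))
E
```

```text
shift [  1.1  -1.1 106.3] turn -0.001 now [0.5339 0.0889 0.1923] head 114.66 t 10.17 F [-0.3  0.2  0.2] w 0.4 j6 -0.4
spray [ 7.41070186e-01  1.65505085e-01 -1.11022302e-16]
[[277.17007598 219.13010706]]
```

View pics/wrist5.png

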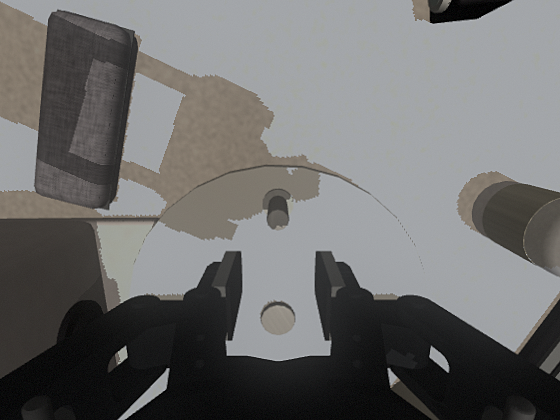

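The post tip is at (278,219), as predicted (277,219) and centred between the fingers. I'll descend around it.

Emit:
{"name": "apply_moves", "arguments": {
  "series": [
    {"jaw":0.6,"dx":1,"dy":-1,"dz":30,"turn":0},
    {"jaw":0.6,"dx":1,"dy":-1,"dz":60,"turn":0},
    {"jaw":0.6,"dx":1,"dy":-1,"dz":85,"turn":0},
    {"jaw":0.6,"dx":1,"dy":-1,"dz":100,"turn":0},
    {"jaw":0.6,"dx":1,"dy":-1,"dz":106,"turn":0}
  ]
}}

```text
time: 10.63
tool_pos: [0.5302, 0.089, 0.0823]
tool_rot: [-0.002, 0.54, 0.842, -0.002]
contact_force: [-0.3, -0.6, 0.4]
gripper_width: 0.4
grasp_force: 0.0
```

Emit:
{"name": "apply_moves", "arguments": {
  "series": [
    {"jaw":0.6,"dx":0,"dy":1.5,"dz":0,"turn":0.014},
    {"jaw":0.6,"dx":-0.1,"dy":4,"dz":0,"turn":0.037},
    {"jaw":0.6,"dx":-0.2,"dy":6.6,"dz":0,"turn":0.061},
    {"jaw":0.6,"dx":-0.4,"dy":9.4,"dz":0,"turn":0.0873}
  ]
}}

```text
time: 10.97
tool_pos: [0.5423, 0.0935, 0.088]
tool_rot: [0.001, 0.577, 0.817, 0.001]
contact_force: [-0.3, -0.4, -0.5]
gripper_width: 0.399
grasp_force: 0.0
```

Emit:
{"name": "apply_moves", "arguments": {
  "series": [
    {"jaw":0.6,"dx":-0.1,"dy":4,"dz":0,"turn":0.037},
    {"jaw":0.6,"dx":-0.3,"dy":8,"dz":0,"turn":0.074},
    {"jaw":0.6,"dx":-0.7,"dy":12,"dz":0,"turn":0.111},
    {"jaw":0.6,"dx":-1.1,"dy":15.5,"dz":0,"turn":0.144},
    {"jaw":0.6,"dx":-1.6,"dy":18.8,"dz":0,"turn":0.1745}
  ]
}}

```text
time: 11.38
tool_pos: [0.5604, 0.0982, 0.088]
tool_rot: [0.001, 0.646, 0.763, 0.001]
contact_force: [-1.7, -0.5, 0.1]
gripper_width: 0.402
grasp_force: 0.7
```

```bash
python3 - <<'E'
from h import *
t=np.radians(99.7);P=AX+.108*np.array([np.cos(t),np.sin(t)])
to(P[0],P[1],.086,t)
E
```

```text
shift [-0.3 -1.   2. ] turn -0.003 now [0.5604 0.0982 0.088 ] head 99.53 t 11.38 F [-1.7 -0.5  0.1] w 0.402 j6 -0.12
```

Emit:
{"name": "apply_moves", "arguments": {
  "series": [
    {"jaw":0.6,"dx":-0.1,"dy":4.7,"dz":0,"turn":0.0436},
    {"jaw":0.6,"dx":-0.4,"dy":9.4,"dz":0,"turn":0.0873},
    {"jaw":0.6,"dx":-0.9,"dy":14.1,"dz":0,"turn":0.131},
    {"jaw":0.6,"dx":-1.6,"dy":18.8,"dz":0,"turn":0.1745},
    {"jaw":0.6,"dx":-2.6,"dy":23.4,"dz":0,"turn":0.218}
  ]
}}

```text
time: 11.8
tool_pos: [0.5838, 0.0996, 0.088]
tool_rot: [0.001, 0.725, 0.688, 0.001]
contact_force: [-1.5, -0.2, 1.2]
gripper_width: 0.399
grasp_force: 0.7
```

Emit:
{"name": "apply_moves", "arguments": {
  "series": [
    {"jaw":0.6,"dx":-0.1,"dy":4.7,"dz":0,"turn":0.0436},
    {"jaw":0.6,"dx":-0.4,"dy":9.4,"dz":0,"turn":0.0873},
    {"jaw":0.6,"dx":-0.9,"dy":14.1,"dz":0,"turn":0.131},
    {"jaw":0.6,"dx":-1.6,"dy":18.8,"dz":0,"turn":0.1745},
    {"jaw":0.6,"dx":-2.6,"dy":23.4,"dz":0,"turn":0.218}
  ]
}}

```text
time: 12.22
tool_pos: [0.6075, 0.096, 0.0882]
tool_rot: [0.001, 0.796, 0.605, 0.002]
contact_force: [-0.6, 0.4, -0.5]
gripper_width: 0.4
grasp_force: 0.0
```

```bash
python3 - <<'E'
from h import *
t=np.radians(74.7);P=AX+.108*np.array([np.cos(t),np.sin(t)])
to(P[0],P[1],.086,t)
b=grab_frame("top");pickle.dump(b,open("t4.pkl","wb"));save(b,"top4.png",(270,100,470,300),3)
E
```

```text
shift [-0.9 -1.1  2.2] turn -0.003 now [0.6075 0.096  0.0882] head 74.51 t 12.22 F [-0.6  0.4 -0.5] w 0.4 j6 0.31
```

View pics/top4.png

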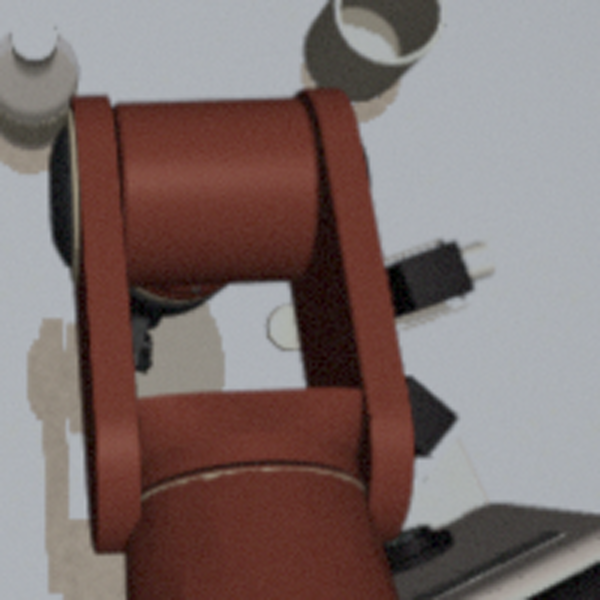

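The top view shows the carousel turning as intended: the nest heads about -70° and the eye is still seated at (432,275). I'll continue.

Emit:
{"name": "apply_moves", "arguments": {
  "series": [
    {"jaw":0.6,"dx":-0.1,"dy":4.7,"dz":0,"turn":0.0436},
    {"jaw":0.6,"dx":-0.4,"dy":9.4,"dz":0,"turn":0.0873},
    {"jaw":0.6,"dx":-0.9,"dy":14.1,"dz":0,"turn":0.131},
    {"jaw":0.6,"dx":-1.6,"dy":18.8,"dz":0,"turn":0.1745},
    {"jaw":0.6,"dx":-2.6,"dy":23.4,"dz":0,"turn":0.218}
  ]
}}

```text
time: 12.68
tool_pos: [0.629, 0.0874, 0.0879]
tool_rot: [0.001, 0.857, 0.516, 0.001]
contact_force: [0.3, 0.5, 0.4]
gripper_width: 0.396
grasp_force: 0.0
```

Emit:
{"name": "apply_moves", "arguments": {
  "series": [
    {"jaw":0.6,"dx":-0.1,"dy":4.7,"dz":0,"turn":0.0436},
    {"jaw":0.6,"dx":-0.4,"dy":9.4,"dz":0,"turn":0.0873},
    {"jaw":0.6,"dx":-0.9,"dy":14.1,"dz":0,"turn":0.131},
    {"jaw":0.6,"dx":-1.6,"dy":18.8,"dz":0,"turn":0.1745},
    {"jaw":0.6,"dx":-2.6,"dy":23.4,"dz":0,"turn":0.218}
  ]
}}

```text
time: 13.1
tool_pos: [0.6483, 0.0742, 0.0879]
tool_rot: [0.0, 0.908, 0.419, 0.001]
contact_force: [-1.4, 2.4, 1.0]
gripper_width: 0.396
grasp_force: 0.7
```

Emit:
{"name": "apply_moves", "arguments": {
  "series": [
    {"jaw":0.6,"dx":-0.1,"dy":4.7,"dz":0,"turn":0.0436},
    {"jaw":0.6,"dx":-0.4,"dy":9.4,"dz":0,"turn":0.0873},
    {"jaw":0.6,"dx":-0.9,"dy":14.1,"dz":0,"turn":0.131},
    {"jaw":0.6,"dx":-1.6,"dy":18.8,"dz":0,"turn":0.1745},
    {"jaw":0.6,"dx":-2.6,"dy":23.4,"dz":0,"turn":0.218}
  ]
}}

```text
time: 13.52
tool_pos: [0.6643, 0.0574, 0.0878]
tool_rot: [-0.0, 0.948, 0.318, 0.001]
contact_force: [-1.1, 1.9, 0.9]
gripper_width: 0.398
grasp_force: 0.9
```

```bash
python3 - <<'E'
from h import *
t=np.radians(37.2);P=AX+.108*np.array([np.cos(t),np.sin(t)])
to(P[0],P[1],.086,t)
E
```

```text
shift [-0.9  0.3  1.8] turn -0.002 now [0.6643 0.0574 0.0878] head 37.11 t 13.52 F [-1.1  1.9  0.9] w 0.398 j6 0.9
```

Emit:
{"name": "apply_moves", "arguments": {
  "series": [
    {"jaw":0.6,"dx":-0.1,"dy":4.7,"dz":0,"turn":0.0436},
    {"jaw":0.6,"dx":-0.4,"dy":9.4,"dz":0,"turn":0.0873},
    {"jaw":0.6,"dx":-0.9,"dy":14.1,"dz":0,"turn":0.131},
    {"jaw":0.6,"dx":-1.6,"dy":18.8,"dz":0,"turn":0.1745},
    {"jaw":0.6,"dx":-2.6,"dy":23.4,"dz":0,"turn":0.218}
  ]
}}

```text
time: 13.93
tool_pos: [0.6766, 0.0372, 0.0878]
tool_rot: [-0.0, 0.977, 0.213, 0.002]
contact_force: [1.1, 2.0, -0.4]
gripper_width: 0.399
grasp_force: 0.7
```

Emit:
{"name": "apply_moves", "arguments": {
  "series": [
    {"jaw":0.6,"dx":-0.1,"dy":4.7,"dz":0,"turn":0.0436},
    {"jaw":0.6,"dx":-0.4,"dy":9.4,"dz":0,"turn":0.0873},
    {"jaw":0.6,"dx":-0.9,"dy":14.1,"dz":0,"turn":0.131},
    {"jaw":0.6,"dx":-1.6,"dy":18.8,"dz":0,"turn":0.1745},
    {"jaw":0.6,"dx":-2.6,"dy":23.4,"dz":0,"turn":0.218}
  ]
}}

```text
time: 14.35
tool_pos: [0.684, 0.0143, 0.0879]
tool_rot: [0.0, 0.994, 0.106, 0.002]
contact_force: [0.3, -0.4, -0.0]
gripper_width: 0.4
grasp_force: 0.0
```

Emit:
{"name": "apply_moves", "arguments": {
  "series": [
    {"jaw":0.6,"dx":0,"dy":3,"dz":0,"turn":0.028},
    {"jaw":0.6,"dx":-0.2,"dy":6,"dz":0,"turn":0.056},
    {"jaw":0.6,"dx":-0.4,"dy":9,"dz":0,"turn":0.083},
    {"jaw":0.6,"dx":-0.7,"dy":12,"dz":0,"turn":0.111},
    {"jaw":0.6,"dx":-1.0,"dy":14.9,"dz":0,"turn":0.139}
  ]
}}

```text
time: 14.77
tool_pos: [0.6849, -0.0005, 0.0861]
tool_rot: [0.0, 0.999, 0.036, 0.0]
contact_force: [-0.3, -3.6, 0.8]
gripper_width: 0.4
grasp_force: 1.8
```

Emit:
{"name": "apply_moves", "arguments": {
  "series": [
    {"jaw":0.6,"dx":0,"dy":3,"dz":0,"turn":0.028},
    {"jaw":0.6,"dx":-0.2,"dy":6,"dz":0,"turn":0.056},
    {"jaw":0.6,"dx":-0.4,"dy":9,"dz":0,"turn":0.083},
    {"jaw":0.6,"dx":-0.7,"dy":12,"dz":0,"turn":0.111},
    {"jaw":0.6,"dx":-1.0,"dy":14.9,"dz":0,"turn":0.139}
  ]
}}

```text
time: 15.18
tool_pos: [0.6848, -0.0154, 0.0858]
tool_rot: [0.0, 0.999, -0.033, -0.0]
contact_force: [0.5, -1.3, 0.4]
gripper_width: 0.405
grasp_force: 0.0
```

```bash
python3 - <<'E'
from h import *
t=np.radians(-3.7);P=AX+.108*np.array([np.cos(t),np.sin(t)])
to(P[0],P[1],.086,t)
b=grab_frame("top");pickle.dump(b,open("t5.pkl","wb"));a=grab_frame("scene");pickle.dump(a,open("s5.pkl","wb"))
for p in(b,a): print([(round(d["conf"],2),np.round(d["extent"])) for d in spotter.outline_of(p,"eye_long")])
E
```

```text
shift [ 0.7  0.2 -0.2] turn -0.002 now [ 0.6848 -0.0154  0.0858] head -3.82 t 15.18 F [ 0.5 -1.3  0.4] w 0.405 j6 1.51
[(0.95, array([112., 294., 152., 316.])), (0.5, array([375., 241., 382., 263.]))]
[(0.81, array([429., 216., 466., 250.])), (0.7, array([198., 161., 218., 191.]))]
```

The detent seems to have taken the post ahead of the trailing finger, so it's free in the gap. I'll centre on it and lift straight up.

Emit:
{"name": "apply_moves", "arguments": {
  "series": [
    {"jaw":0.6,"dx":0,"dy":2.5,"dz":0,"turn":0},
    {"jaw":0.6,"dx":0,"dy":2.5,"dz":0,"turn":0},
    {"jaw":0.6,"dx":0,"dy":2.5,"dz":0,"turn":0},
    {"jaw":0.6,"dx":0,"dy":2.5,"dz":0,"turn":0}
  ]
}}

```text
time: 15.72
tool_pos: [0.6847, -0.0175, 0.0858]
tool_rot: [-0.0, 0.999, -0.032, 0.0]
contact_force: [-0.4, 0.6, -0.5]
gripper_width: 0.398
grasp_force: 0.0
```

Emit:
{"name": "apply_moves", "arguments": {
  "series": [
    {"jaw":0.6,"dx":0,"dy":2.5,"dz":-15,"turn":0},
    {"jaw":0.6,"dx":0,"dy":2.5,"dz":-45,"turn":0},
    {"jaw":0.6,"dx":0,"dy":2.5,"dz":-80,"turn":0},
    {"jaw":0.6,"dx":0,"dy":2.5,"dz":-120,"turn":0},
    {"jaw":0.6,"dx":0,"dy":2.5,"dz":-150,"turn":0}
  ]
}}

```text
time: 16.13
tool_pos: [0.6852, -0.0203, 0.2408]
tool_rot: [0.0, 0.999, -0.032, 0.002]
contact_force: [1.4, -0.7, 0.2]
gripper_width: 0.401
grasp_force: 0.0
```

Emit:
{"name": "apply_moves", "arguments": {
  "series": [
    {"jaw":0.6,"dx":0,"dy":-38,"dz":0,"turn":0},
    {"jaw":0.6,"dx":0,"dy":-78,"dz":0,"turn":0},
    {"jaw":0.6,"dx":0,"dy":-118,"dz":0,"turn":0},
    {"jaw":0.6,"dx":0,"dy":-158,"dz":0,"turn":0},
    {"jaw":0.6,"dx":0,"dy":-198,"dz":0,"turn":0}
  ]
}}

```text
time: 16.55
tool_pos: [0.6972, 0.1791, 0.2377]
tool_rot: [-0.0, 0.999, -0.032, 0.001]
contact_force: [-0.0, 0.5, -0.4]
gripper_width: 0.402
grasp_force: 0.0
```

Emit:
{"name": "apply_moves", "arguments": {
  "series": [
    {"jaw":0.6,"dx":0,"dy":-38,"dz":0,"turn":0},
    {"jaw":0.6,"dx":0,"dy":-76,"dz":0,"turn":0},
    {"jaw":0.6,"dx":0,"dy":-114,"dz":0,"turn":0},
    {"jaw":0.6,"dx":0,"dy":-114,"dz":0,"turn":0},
    {"jaw":0.6,"dx":0,"dy":-114,"dz":0,"turn":0}
  ]
}}

```text
time: 16.97
tool_pos: [0.7041, 0.2934, 0.2368]
tool_rot: [0.0, 1.0, -0.03, 0.0]
contact_force: [-0.1, -0.3, 0.3]
gripper_width: 0.4
grasp_force: 0.0
```

```bash
python3 - <<'E'
from h import *
b=grab_frame("top");a=grab_frame("scene");pickle.dump((a,b),open("f6.pkl","wb"))
A=cv2.resize(a["pixels"][130:290,130:290],(400,400),interpolation=cv2.INTER_CUBIC);B=cv2.resize(b["pixels"][140:310,285:455],(400,400),interpolation=cv2.INTER_CUBIC)
cv2.imwrite("pics/final.png",cv2.cvtColor(np.hstack([A,B]),cv2.COLOR_RGB2BGR))
t=np.radians(-5.3);P=AX+.108*np.array([np.cos(t),np.sin(t)]);print("post pred crop",(proj(b,[*P,.095])[0]-[285,140])*400/170)
t=np.radians(-155.3);P=AX+.095*np.array([np.cos(t),np.sin(t)]);print("eye top pred crop",(proj(b,[*P,.095])[0]-[285,140])*400/170,(proj(a,[*P,.095])[0]-130)*2.5)
print(state()["tool_pos"],state()["time"])
E
```

```text
post pred crop [212.9459079   28.43814734]
eye top pred crop [254.35256769 262.46120448] [199.062367    96.17614383]
[0.70459512 0.29070123 0.2365737 ] 17.0667
```

View pics/final.png

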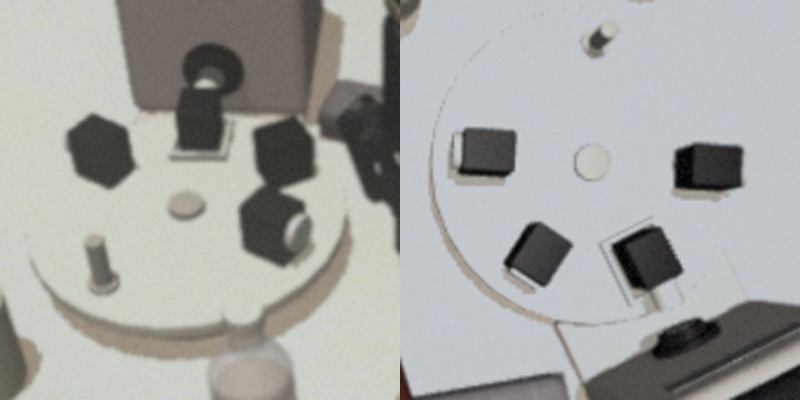

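The final view shows the post tip at right-crop (212,27), against (213,28) predicted for the detent. The eye is upright in its rim at (648,258) with its barrel facing the nozzle, and the arm is clear.

```bash
python3 -c "
from plant import ticket
print(ticket.job_done())"
```

```text
the job is handed in; nothing more can be done
None
```

The long-barrel eye is seated upright in the nest with its barrel outwards; the carousel is turned so that nest clicks in facing the measuring window, and the job is handed in at about 17 s of robot time.

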